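Load the nut hopper from a hand chute

ROBOT

A 7-joint arm with a two-finger parallel gripper is mounted at the origin on a cart in front of the work surface, level with it; the furniture and walls round the work are solid. World frame = base frame: x ahead of the robot, y to its left, z up, the work surface at z = 0. Lengths are in mm, angles in rad, forces in N, time in s.
With the tool pointing down it reaches from about 400 to 875 mm from the base axis. Payload 4.4 kg.
Tool frame: the origin (TCP) lies between the finger pads; the fingertips stand 22 mm ahead of it and the grasp point (between the pads) lies 3 mm ahead of it; z points along the fingers, y is the line along which they close (so a half turn about z gives the same grasp; the last joint's range is limited). The gripper opens to 85 mm and grips with 20 to 120 N. Pads are 22 mm wide; open, the fingers measure 114 mm over their backs; the gripper's body (76 mm by 85 mm) begins 54 mm behind the grasp point. The pads swing forward as they close: fully open they stand 13 mm farther back than shut.
Start: joints at [-1.391, 0.628, 0.038, 1.517, -0.027, 0.996, -0.02], TCP at [158.141, 630.483, 253.313] pointing down, gripper open.
Joint ranges: [-3.06, 3.06], [-0.37, 2.12], [-1.25, 1.32], [0.18, 2.47], [-1.1, 4.24], [0.23, 1.98], [-2.94, 2.94]. Speed limits (rad/s): [2.57, 2.57, 3.14, 3.14, 3.14, 3.14, 3.14].

INTERFACE

Orientations are given as [roll, pitch, yaw] about the fixed x, y, z axes, in that order (R = Rz(yaw) Ry(pitch) Rx(roll)).
In Python, from cell import ctrl gives the robot as it stands.
- The arm moves only by the tool step_arm, never from a script. Its argument "plan" is a list of rows, each an object of numbers: "dx", "dy", "dz": the shift along the tool's x, y, z scaled (see below); "ax", "ay", "az": the turn, a rotation vector about the tool's x, y, z scaled (see below); "gripper": the opening, from 0 (shut) to 1 (fully open). A call has 1 to 20 rows; each row shifts and turns the commanded pose from where the row before left it, along the tool's axes as they then stand; what a row does not reach is not made up. The controller multiplies each number of a shift by 0.3 m and each number of a turn by 90 degrees. A row lasts 1/8 s, in which the tool goes at most 62.5 mm and 10.7 degrees, less where a joint would pass 70% of its speed; a pose out of reach is approached as far as the arm can. A call with a number of a shift or a turn outside -1 to 1 is refused whole. A call with a gripper value outside its range is refused whole. The fingers move at their own pace and stop on an object; the grip force is fixed at half the most. Time passes only in rows, so rows that do not move let the fingers close. It gives the time, the measured TCP pose, the force, the opening and the grip force at its end, in the units of the state.
- ctrl.read_state(): the state, without advancing time (a new reading comes with each control period).
- ctrl.get_image(name): name is "side" or "top" or "wrist"; returns a dict with "color" (420x560x3 uint8, red, green, blue), "range_z" (420x560 float32, mm along the optical axis (not along the pixel's ray), 0 where there is no reading), "fx", "fy", "cx", "cy" (pixels), "T" (4x4, takes a point from camera to world coordinates); the wrist camera has in their place "T_tool_cam" (4x4, takes a point from camera to tool coordinates, whose origin is the TCP and whose axes are the flange's). Camera axes: x right, y down, z forward; pixel columns grow to the right and rows downward; lengths in mm; the calibration is good to about 2 mm. The wrist camera is an equidistant fisheye: a pixel r from the principal point sees the ray r / f radians off the axis. A picture is of the moment at which its call begins: read the wrist's pose just before it.
- ctrl.finish_job(): hands the job in; it is judged then, once.
The state is a dict: "clock": time; "qpos": joint angles; "qd": joint speeds; "tau": joint torques, N m; "eef_pos": TCP position; "tool_rot": TCP orientation; "force": force on the tool from outside, world axes, zero at the start; "torque": the same for the moment, N m; "width": finger opening in mm; "gripper_force": force on a finger pad.
Only numpy, scipy, OpenCV 4.12 (cv2) and the standard library are available. Lean on these libraries where they do the work, as an engineer would, in place of code of your own. Each camera call takes 0.05 s, during which the arm holds its last target. There are 200 camera calls.

TASK

Refill the nut hopper from the loading chute: with the horns of the chute push the hopper's sprung shutter all the way back, firmly home on its rubber buffers but never with more than 20 N, and keep it pressed home while you tip the chute nose-down until all four nuts have slid into the mouth. Then set the empty chute back down flat on its riser block and let go; leave the tin, tape and green bin where they are.

Things in the scene. Friction and masses are not known exactly. Their poses are not given: they have to be found in the camera images.
- chute_grip (a point): Grip point of the loading chute, an open-topped aluminium trough, 34 mm wide outside (28 inside), 34 mm deep, floor and walls 3 mm, 0.12-0.2 kg. The point is on its centre line, 17 mm above the underside; grip there across the outsides of the two side walls. Axes: z up, y along the chute, open nose to -y. The closed tail ends at y = +86 mm, the floor at y = -34 mm.
- chute_horns (a point): Midway between the two horn ends of the chute. Beyond the floor the 3 mm side walls run on as horns 14 mm high with round ends of radius 7 mm; this is the centre of those rounds: y = -60 mm from the grip point, 13 mm above the underside; foremost point y = -67 mm. Nuts drop off the end of the floor between the horns, and begin to slide at about 14 to 20 degrees of tilt.
- chute: The same chute; origin on its underside, straight below the grip point by 17 mm; same axes.
- riser: Painted wooden riser block, fixed, 125 x 165 x 22 mm, on which the chute lies at the start and to which it returns. Origin at the centre of its underside; top at z = 22 mm.
- hopper: Fixed nut hopper: dark base plate and a grey hollow box head, 56 mm (x) by 88 mm (y), top at z = 80 mm, inner floor at 16 mm. Origin at bench height under the head's nominal centre, z up. The head is clamped on the base shifted along the hopper's y by up to 13 mm either way; the shift is not measured, and mouth, shutter and push plate shift with it: feel for them.
- push_plate (a point): Nominal (shift zero) centre of the shutter's upright push plate when shut: face 44 mm wide, looking to the hopper's +y at y = +36 to +37 mm, from z = 83.5 to 123 mm. Push it to -y: 36 mm travel to the rubber buffers against a spring, about 2.5 N shut, 4.5 N open; the buffers then add 2.5 N per mm. It is home above 6 N; over 20 N damages it. Let go, it springs shut.
- mouth (a point): Nominal (shift zero) centre of the mouth in the head's top, at z = 80 mm, 36 x 36 mm (hopper y = 0 to 36 mm), covered by the shutter plate (top at 83.5 mm) until the push plate is back at y = 0. Guide strips 4 mm wide stand along it at x = -26 and +26 mm, up to z = 87 mm.
- nut1_center (a point): Centre of steel hex nut 1 of 4, 19 mm across flats, 22 mm across corners, 10 mm high, 18 g; they lie flat in the chute in a row, nut 1 nearest the nose.
- nut2_center (a point): Centre of steel hex nut 2 of 4, 19 mm across flats, 22 mm across corners, 10 mm high, 18 g; they lie flat in the chute in a row, nut 1 nearest the nose.
- nut3_center (a point): Centre of steel hex nut 3 of 4, 19 mm across flats, 22 mm across corners, 10 mm high, 18 g; they lie flat in the chute in a row, nut 1 nearest the nose.
- nut4_center (a point): Centre of steel hex nut 4 of 4, 19 mm across flats, 22 mm across corners, 10 mm high, 18 g; they lie flat in the chute in a row, nut 1 nearest the nose.
- glue_tin: Bystander: small white glue tin, 67 mm across, 59 mm high; origin at the centre of its underside.
- tape_roll: Bystander: roll of paper tape lying flat, 102 mm across, 24 mm high; origin at the centre of its underside.
- bin_green: Bystander: small open parts bin, 68 x 91 x 42 mm; origin at the centre of its underside.
Things that resemble listed ones, but are neither listed nor needed, are in the scene too. Leave any purple look-alike of the chute alone.

How it is judged (in metres and radians):
On the way:
1. the chute presses the shutter home on its buffers (push above 6 N) while tipped nose-down by more than 0.42 rad (24 degrees), for 0.3 s (contact force between chute and hopper above 6 N and angle between chute's own z axis and vertical above 0.42 rad), for 0.3 s.
At the end, for the whole second after the job is handed in: All four nuts lie inside the hopper's head below its mouth (centres within x -26 to 26, y -32 to 54 and z 18 to 70 mm of the hopper), and the chute lies upright (within 0.06 rad) and at rest on top of the riser block, origins within 50 mm of each other horizontally (x of nut1_center in the frame of hopper between -0.026 and 0.026 m and y of nut1_center in the frame of hopper between -0.032 and 0.054 m and z of nut1_center in the frame of hopper between 0.018 and 0.07 m and x of nut2_center in the frame of hopper between -0.026 and 0.026 m and y of nut2_center in the frame of hopper between -0.032 and 0.054 m and z of nut2_center in the frame of hopper between 0.018 and 0.07 m and x of nut3_center in the frame of hopper between -0.026 and 0.026 m and y of nut3_center in the frame of hopper between -0.032 and 0.054 m and z of nut3_center in the frame of hopper between 0.018 and 0.07 m and x of nut4_center in the frame of hopper between -0.026 and 0.026 m and y of nut4_center in the frame of hopper between -0.032 and 0.054 m and z of nut4_center in the frame of hopper between 0.018 and 0.07 m and angle between chute's own z axis and vertical below 0.06 rad and z of chute in the frame of riser between 0.019 and 0.026 m and horizontal distance between chute and riser below 0.05 m and linear speed of chute below 0.01 m/s); the robot touches nothing.
It fails at once if the chute presses on the hopper or its shutter with more than 20 N (contact force between chute and hopper above 20 N).
It fails at once if the fingers or arm push the hopper or its shutter (contact force between any of the fingers, the arm and hopper above 1 N).
It fails at once if the glue tin, tape roll or green bin is moved by more than 15 mm (distance of any of glue_tin, tape_roll, bin_green from where it was at the start of the episode above 0.015 m).
It also fails if it takes over 67 s, if anything falls off the work surface, if the arm or the gripper's body presses on something with over 40 N, if the wrist force passes 120 N, or if a joint passes its speed limit or range.

## Working session

There is one attempt and no reset: what is moved stays moved. The work goes in short steps, Python scripts to look and compute and a tool call to move; the robot and the scene stay as the last step left them, time stands still between calls to the robot, and variables do not carry over. Pictures are saved under pics/ and viewed, at most 13 in all, crops included, and the job is handed in when it is done.

Besides the shell and the picture viewer there is one more tool, called as name([rows], argument=value, ...), one row to a line, values as JSON. step_arm: Moves the arm, as the interface text tells. Shifts and turns lie within -1 to 1; 1 stands for 0.3 m of shift or 90 degrees of turn. Its arguments: {"type":"object","properties":{"plan":{"type":"array"}},"required":["plan"]}

```bash
mkdir -p pics && cat > h.py <<'E'
import numpy as np, cv2
from cell import ctrl
from scipy.spatial.transform import Rotation as R
def grab(n,tag):
    im=ctrl.get_image(n); np.savez('pics/%s.npz'%tag,**im)
    cv2.imwrite('pics/%s.png'%tag,im['color'][:,:,::-1]); return im
def cloud(im):
    z=im['range_z']; v,u=np.mgrid[:z.shape[0],:z.shape[1]]
    P=np.stack([(u-im['cx'])/im['fx']*z,(v-im['cy'])/im['fy']*z,z],-1)
    T=im['T']; W=P@T[:3,:3].T+T[:3,3]; W[z==0]=np.nan; return W
E
python3 - <<'E'
from h import *
s=ctrl.read_state();print(s)
a=grab('top','top0');b=grab('side','side0')
print(a['T'],b['T'],a['fx'])
cv2.imwrite('pics/both.png',cv2.resize(np.hstack([a['color'],b['color']])[:,:,::-1],(800,300)))
E
```

```text
{'clock': 0.0, 'qpos': array([-1.39080045,  0.62932934,  0.03843188,  1.51839394, -0.02700136,
        0.99625875, -0.01997855]), 'qd': array([-0.00100235, -0.00094136,  0.00054613, -0.00039645, -0.00066915,
        0.00130817,  0.00045976]), 'tau': array([-1.59402844e-04, -5.63401330e+01,  1.22625522e+00, -1.93434638e+01,
        1.09899830e-02,  1.08120116e-02, -3.22225937e-06]), 'eef_pos': array([157.9872888 , 629.90651496, 252.39142857]), 'tool_rot': array([-3.13972102e+00,  1.70622015e-05,  2.89582506e+00]), 'force': array([-0.34667567, -0.01779145, -0.2856715 ]), 'torque': array([0.026673  , 0.01822698, 0.00171596]), 'gripper_force': 0.0, 'width': 85.4248655596776}
[[-9.81259518e-03 -9.86982977e-01  1.60525123e-01  4.74919600e+02]
 [-9.99687624e-01  1.33729943e-02  2.11143758e-02  6.89473402e+01]
 [-2.29862311e-02 -1.60267792e-01 -9.86805892e-01  9.14524858e+02]
 [ 0.00000000e+00  0.00000000e+00  0.00000000e+00  1.00000000e+00]] [[ 9.99782774e-01  2.00552751e-02 -5.67373057e-03  6.10683941e+02]
 [ 1.24957589e-02 -3.58897581e-01  9.33293299e-01 -1.12271590e+03]
 [ 1.66811657e-02 -9.33161461e-01 -3.59070225e-01  5.47525512e+02]
 [ 0.00000000e+00  0.00000000e+00  0.00000000e+00  1.00000000e+00]] 416.87618273896373
```

View pics/top0.png

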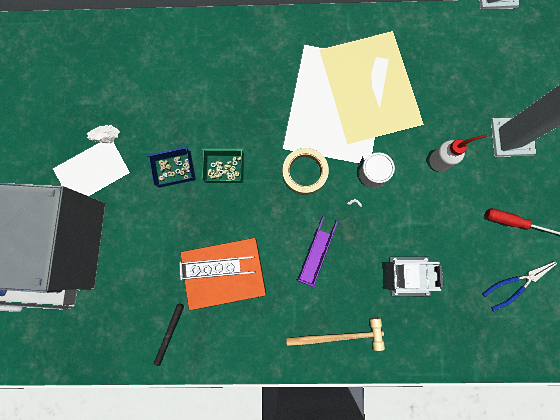

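View pics/side0.png

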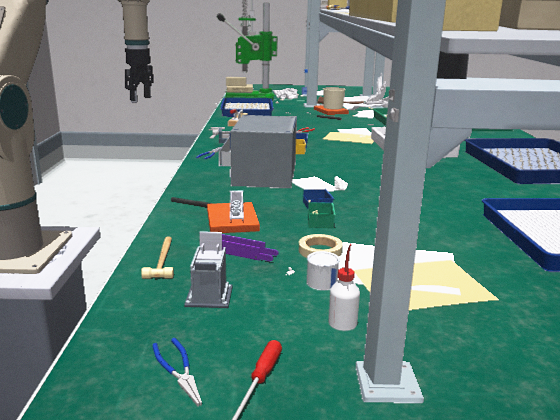

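Candidates for the chute: aluminium trough with nuts on the orange riser, top (220,268), nose to the right; the purple look-alike at (318,250) is to be left alone. The hopper is at (412,276), tin (376,168), tape (305,170), bin (222,165). Next is a close crop of the chute and hopper.

```bash
python3 - <<'E'
from h import *
a=dict(np.load('pics/top0.npz')); W=cloud(a); c=a['color'][:,:,::-1]
A=cv2.resize(c[230:315,170:280],None,fx=7,fy=7,interpolation=cv2.INTER_CUBIC)
B=cv2.resize(c[245:305,375:450],None,fx=7,fy=7,interpolation=cv2.INTER_CUBIC)
cv2.imwrite('pics/cA.png',A)
cv2.imwrite('pics/cB.png',B)
Wf=W
for n,(u,v) in dict(riser1=(210,295),riser2=(240,245),nut=(198,269),floor=(245,266),plate=(407,275),base=(390,275),tin=(376,168),tape=(305,150),bench=(300,220),purple=(318,250)).items(): print(n,W[v,u].round(1))
# chute: points above riser top inside region
m=(W[...,2]>44)&(W[...,2]<70); m[:, :170]=0; m[:,270:]=0; m[:230]=0; m[315:]=0
p=W[m]; print(len(p),p.min(0),p.max(0)); 
print('chute rect',cv2.minAreaRect(p[:,:2].astype(np.float32)))
m=(W[...,2]>14)&(W[...,2]<30); m[:, :170]=0; m[:,280:]=0; m[:230]=0; m[315:]=0
print('riser rect',cv2.minAreaRect(W[m][:,:2].astype(np.float32)))
for lo,hi in((5,40),(70,95),(100,140)):
  m=(W[...,2]>lo)&(W[...,2]<hi); m[:, :375]=0; m[:,450:]=0; m[:240]=0; m[315:]=0
  p=W[m];print('hop',lo,len(p),p.min(0),p.max(0),np.median(p,0),cv2.minAreaRect(p[:,:2].astype(np.float32)))
E
```

```text
riser1 [439.5 240.5  21.8]
riser2 [544.2 178.   20. ]
nut [493.8 264.4  34.3]
floor [499.3 166.7  22.3]
plate [ 476.9 -158.6   80. ]
base [ 477.3 -133.1   47.1]
tin [ 700.7 -113.2   55.2]
tape [752.3  34.6  24.4]
bench [ 5.996e+02  4.770e+01 -5.000e-01]
purple [532.7   9.7   2.7]
244 [471.39886329 177.5123299   44.16534114] [515.19483192 297.53102031  60.06493625]
chute rect ((494.1562805175781, 238.0160675048828), (36.739498138427734, 119.15449523925781), 4.394764423370361)
riser rect ((480.011474609375, 232.42575073242188), (128.6787109375, 200.18495178222656), 10.228165626525879)
hop 5 542 [ 397.30806746 -268.19720238    5.00464445] [ 549.95717878 -110.74911128   39.89956657] [ 468.44516639 -173.97485209    8.96932224] ((474.2501220703125, -189.82962036132812), (156.05953979492188, 147.89317321777344), 85.89969635009766)
hop 70 1255 [ 447.52442102 -223.01886847   70.4140162 ] [ 502.57484159 -132.37907478   94.99749003] [ 474.65012933 -183.05217665   81.03419341] ((474.7288818359375, -177.66265869140625), (90.5224609375, 54.55384826660156), 89.27168273925781)
hop 100 118 [ 454.42932368 -157.71228544  100.18747758] [ 497.19295982 -140.26201087  125.73925619] [ 475.02182541 -141.48741264  118.78981308] ((475.8156433105469, -142.96389770507812), (17.254817962646484, 41.264522552490234), 68.90593719482422)
```

View pics/cA.png

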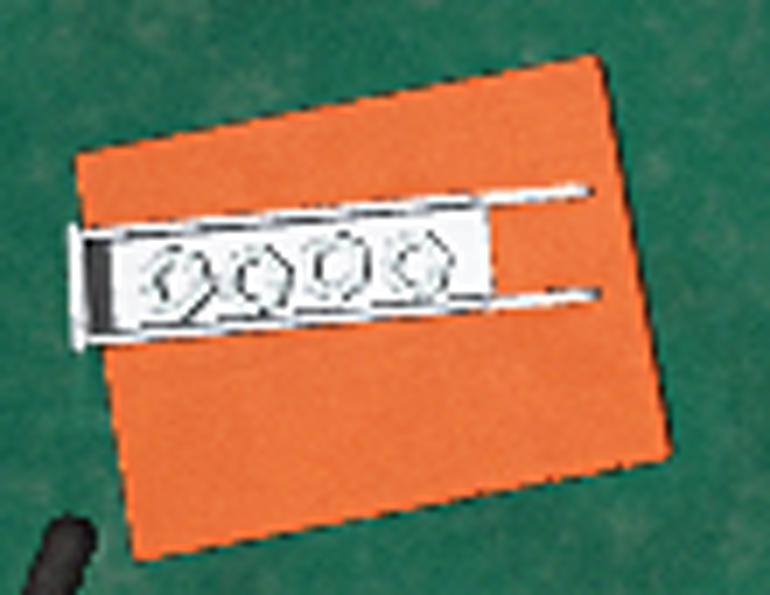

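View pics/cB.png

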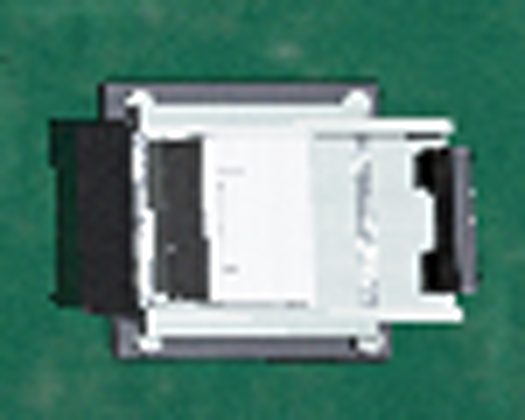

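Crop A shows the silver trough with its four nuts. The tail strip is at crop x≈72–85, the upper horn tip at (590,190) and the lower one at (600,295). Crop B shows the hopper: dark push plate on the left (+y side), shutter and guide strips running to the right. Next I'll intersect the rays for the chute pose.

```bash
python3 - <<'E'
from h import *
a=dict(np.load('pics/top0.npz'));T=a['T']
def ray(u,v,z):
    d=T[:3,:3]@np.array([(u-a['cx'])/a['fx'],(v-a['cy'])/a['fy'],1]); s=(z-T[2,3])/d[2]; return T[:3,3]+s*d
A=lambda x,y,z: ray(170+(x+.5)/7-.5,230+(y+.5)/7-.5,z)
h1,h2=A(592,190,38),A(601,295,38); t1,t2=A(72,226,56),A(78,350,56)
f=A(490,255,25)
hm=(h1+h2)/2;tm=(t1+t2)/2
d=tm-hm;d[2]=0; print(h1,h2,t1,t2,'len',np.linalg.norm(d),'(153) wid',np.linalg.norm(t1-t2),np.linalg.norm(h1-h2))
d/=np.linalg.norm(d); print('yaw chute y dir deg',np.degrees(np.arctan2(d[1],d[0])),'grip',hm+67*d,tm-86*d,'floor end->',(f-34*-d)[:2])
r=[A(*p,22) for p in((77,155),(598,57),(670,458),(137,560))];print('riser',np.mean(r,0),[np.linalg.norm(r[i]-r[i-1]).round(1) for i in range(4)])
print('nuts',[A(x,y,35).round(1) for x,y in((180,280),(262,278),(338,266),(418,263))])
B=lambda x,y,z: ray(375+(x+.5)/7-.5,245+(y+.5)/7-.5,z)
print('head',[B(x,y,80).round(1) for x,y in((135,103),(372,100),(390,340),(140,345))])
print('plate top',[B(x,y,123).round(1) for x,y in((52,120),(55,308))], 'plate low',[B(x,y,87).round(1) for x,y in((130,122),(132,310))])
E
```

```text
[517.96739837 145.90778546  38.        ] [486.85066004 143.20295995  38.        ] [508.23240138 297.36017569  56.        ] [472.27539155 294.54017092  56.        ] len 151.88197029616552 (153) wid 36.06742273608664 31.234075713618854
yaw chute y dir deg 94.59029719983049 grip [497.04701097 211.34046656  38.        ] [497.13648703 210.22602299  56.        ] floor end-> [496.63328485 211.87876469]
riser [484.71502655 214.66814083  22.        ] [np.float64(123.2), np.float64(162.5), np.float64(122.8), np.float64(162.6)]
nuts [array([492.6, 269.9,  35. ]), array([493. , 245.2,  35. ]), array([496.3, 222.4,  35. ]), array([496.9, 198.4,  35. ])]
head [array([ 507.8, -134.6,   80. ]), array([ 507.9, -201.1,   80. ]), array([ 441.5, -201.7,   80. ]), array([ 440.8, -132.4,   80. ])]
plate top [array([ 501.8, -101.8,  123. ]), array([ 452.4, -100.2,  123. ])] plate low [array([ 502.3, -131.2,   87. ]), array([ 450.6, -129. ,   87. ])]
```

step_arm([
  {"dx":-0.2,"gripper":0.75},
  {"dx":-0.2,"az":0.1},
  {"az":0.1},
  {"az":0.08},
])

```text
invalid input
```

```bash
python3 - <<'E'
from h import *
a=dict(np.load('pics/top0.npz'));W=cloud(a)
for v in (260,276,293):
  for u in range(380,446,2): print((u-375)*7,W[v,u].round(0).tolist(),end=' ')
  print()
E
```

```text
35 [510.0, -124.0, 2.0] 49 [510.0, -128.0, 4.0] 63 [510.0, -133.0, 1.0] 77 [510.0, -137.0, 2.0] 91 [510.0, -141.0, 0.0] 105 [509.0, -144.0, 6.0] 119 [509.0, -149.0, 6.0] 133 [509.0, -150.0, 16.0] 147 [509.0, -154.0, 17.0] 161 [509.0, -158.0, 18.0] 175 [509.0, -162.0, 19.0] 189 [509.0, -168.0, 14.0] 203 [509.0, -172.0, 14.0] 217 [508.0, -175.0, 20.0] 231 [509.0, -180.0, 16.0] 245 [508.0, -184.0, 18.0] 259 [508.0, -187.0, 20.0] 273 [508.0, -191.0, 21.0] 287 [508.0, -197.0, 15.0] 301 [508.0, -201.0, 17.0] 315 [508.0, -205.0, 17.0] 329 [508.0, -209.0, 19.0] 343 [508.0, -214.0, 16.0] 357 [508.0, -218.0, 17.0] 371 [508.0, -226.0, 5.0] 385 [509.0, -232.0, -1.0] 399 [508.0, -234.0, 5.0] 413 [508.0, -239.0, 3.0] 427 [508.0, -244.0, 2.0] 441 [508.0, -248.0, 2.0] 455 [508.0, -253.0, 0.0] 469 [508.0, -257.0, 1.0] 483 [508.0, -261.0, 1.0] 
35 [476.0, -122.0, 2.0] 49 [475.0, -126.0, 2.0] 63 [475.0, -131.0, 0.0] 77 [475.0, -134.0, 7.0] 91 [475.0, -133.0, 29.0] 105 [475.0, -133.0, 46.0] 119 [475.0, -133.0, 64.0] 133 [475.0, -133.0, 79.0] 147 [475.0, -137.0, 82.0] 161 [475.0, -158.0, 14.0] 175 [475.0
[... 716 characters left out ...]
[439.0, -142.0, -0.0] 119 [440.0, -145.0, 7.0] 133 [440.0, -148.0, 10.0] 147 [440.0, -153.0, 8.0] 161 [440.0, -157.0, 9.0] 175 [439.0, -162.0, 4.0] 189 [439.0, -167.0, 4.0] 203 [439.0, -170.0, 6.0] 217 [439.0, -175.0, 5.0] 231 [439.0, -179.0, 6.0] 245 [439.0, -184.0, 4.0] 259 [439.0, -187.0, 8.0] 273 [439.0, -191.0, 9.0] 287 [439.0, -196.0, 6.0] 301 [439.0, -200.0, 6.0] 315 [439.0, -203.0, 8.0] 329 [439.0, -208.0, 6.0] 343 [439.0, -212.0, 8.0] 357 [439.0, -215.0, 11.0] 371 [439.0, -220.0, 10.0] 385 [439.0, -225.0, 5.0] 399 [439.0, -230.0, 3.0] 413 [439.0, -235.0, 2.0] 427 [439.0, -240.0, -0.0] 441 [439.0, -243.0, 4.0] 455 [438.0, -248.0, 2.0] 469 [438.0, -252.0, 0.0] 483 [438.0, -256.0, 1.0]
```

step_arm([
  {"dx":-0.2,"dy":0,"dz":0,"ax":0,"ay":0,"az":0,"gripper":0.75},
])

```text
clock: 0.22
eef_pos: [209.6, 618.2, 252.6]
tool_rot: [-3.141, -0.005, 2.907]
force: [0.5, 1.4, 0.4]
width: 69.8
gripper_force: 0.0
```

```bash
python3 - <<'E'
from h import *
a=dict(np.load('pics/top0.npz'));W=cloud(a)
for u,v in((5,200),(5,240),(5,285),(55,200),(55,240),(55,285),(80,240),(95,240),(30,296),(70,298)): print(u,v,W[v,u].round(0))
b=dict(np.load('pics/side0.npz'));W=cloud(b)
for u,v in((240,135),(290,135),(260,125),(240,180),(262,160)): print(u,v,W[v,u].round(0))
E
```

```text
5 200 [619. 588. 179.]
5 240 [546. 582. 178.]
5 285 [466. 573. 180.]
55 200 [618. 497. 177.]
55 240 [545. 491. 177.]
55 285 [465. 498. 154.]
80 240 [552. 490.  91.]
95 240 [558. 491.  26.]
30 296 [443. 597.  67.]
70 298 [439. 504.  87.]
240 135 [486. 502. 164.]
290 135 [638. 488. 170.]
260 125 [544. 584. 178.]
240 180 [486. 495.  22.]
262 160 [554. 489.  90.]
```

step_arm([
  {"dx":-0.125,"dy":-0.11,"dz":0,"ax":0,"ay":0,"az":0,"gripper":0.75},
  {"dx":-0.125,"dy":-0.11,"dz":0,"ax":0,"ay":0,"az":0,"gripper":0.75},
  {"dx":-0.125,"dy":-0.11,"dz":0,"ax":0,"ay":0,"az":0,"gripper":0.75},
  {"dx":-0.125,"dy":-0.11,"dz":0,"ax":0,"ay":0,"az":0,"gripper":0.75},
  {"dx":-0.125,"dy":-0.11,"dz":0,"ax":0,"ay":0,"az":0,"gripper":0.75},
  {"dx":-0.125,"dy":-0.11,"dz":0,"ax":0,"ay":0,"az":0,"gripper":0.75},
  {"dx":-0.125,"dy":-0.11,"dz":0,"ax":0,"ay":0,"az":0,"gripper":0.75},
  {"dx":-0.125,"dy":-0.11,"dz":0,"ax":0,"ay":0,"az":0,"gripper":0.75},
  {"dx":-0.125,"dy":-0.11,"dz":0,"ax":0,"ay":0,"az":0,"gripper":0.75},
  {"dx":-0.125,"dy":-0.11,"dz":0,"ax":0,"ay":0,"az":0,"gripper":0.75},
  {"dx":0,"dy":0,"dz":0.04,"ax":0,"ay":0,"az":0.114,"gripper":0.75},
  {"dx":0,"dy":0,"dz":0.04,"ax":0,"ay":0,"az":0.114,"gripper":0.75},
  {"dx":0,"dy":0,"dz":0.04,"ax":0,"ay":0,"az":0.114,"gripper":0.75},
  {"dx":0,"dy":0,"dz":0.04,"ax":0,"ay":0,"az":0.114,"gripper":0.75},
  {"dx":0,"dy":0,"dz":0.04,"ax":0,"ay":0,"az":0.114,"gripper":0.75},
  {"dx":0,"dy":0,"dz":0.04,"ax":0,"ay":0,"az":0.114,"gripper":0.75},
  {"dx":0,"dy":0,"dz":0.04,"ax":0,"ay":0,"az":0.114,"gripper":0.75},
  {"dx":0,"dy":0,"dz":0,"ax":0,"ay":0,"az":0,"gripper":0.75},
])

```text
clock: 2.48
eef_pos: [498.8, 204.4, 168.2]
tool_rot: [-3.139, 0.001, 1.644]
force: [-0.4, -0.2, 0.1]
width: 63.7
gripper_force: 0.0
```

```bash
python3 - <<'E'
from h import *
s=ctrl.read_state(); print(s['eef_pos'],s['tool_rot'],s['qpos'],s['force'])
im=grab('wrist','w1'); im['pos']=s['eef_pos'];im['rot']=s['tool_rot']; np.savez('pics/w1.npz',**im)
print(im['T_tool_cam'],im['fx'],im['cx'],im['cy'])
E
```

```text
[498.82981294 204.42736566 168.23908336] [-3.13916611e+00  1.44321981e-03  1.64447758e+00] [-0.6855302   0.6168886   0.37228765  1.91722907 -0.34349738  0.67247415
 -0.03007163] [-0.3595287  -0.15819798  0.14834641]
[[-6.06437275e-04 -9.56999176e-01 -2.90090002e-01  7.48325604e+01]
 [ 9.99999097e-01 -9.28238330e-04  9.71721146e-04 -3.94171020e-01]
 [-1.19920900e-03 -2.90089151e-01  9.56998875e-01 -1.20814869e+02]
 [ 0.00000000e+00  0.00000000e+00  0.00000000e+00  1.00000000e+00]] 325.19226210127806 274.68589353918424 207.0403246167384
```

View pics/w1.png

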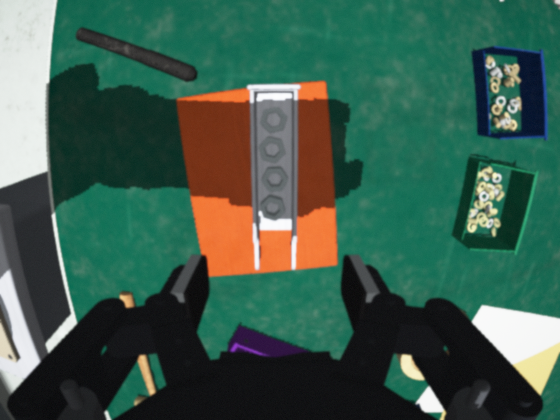

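The wrist view shows the chute between the fingers: tail top corners at about (248,86) and (300,86), horn tips at (257,268) and (294,268), and the four nuts at (274,118) to (272,207).

```bash
python3 - <<'E'
from h import *
a=dict(np.load('pics/w1.npz'));Tc=a['T_tool_cam'];Rt=R.from_euler('xyz',a['rot']).as_matrix();p0=a['pos']
def ray(u,v,z):
    x,y=u-a['cx'],v-a['cy'];r=np.hypot(x,y);t=r/a['fx'];d=np.array([x/r*np.sin(t),y/r*np.sin(t),np.cos(t)])
    o=Rt@Tc[:3,3]+p0; d=Rt@Tc[:3,:3]@d; return o+(z-o[2])/d[2]*d
t1,t2,h1,h2=ray(248,86,56),ray(300,86,56),ray(257,269,35),ray(294,269,35)
tm=(t1+t2)/2;hm=(h1+h2)/2;d=tm-hm;d[2]=0;L=np.linalg.norm(d);d/=L
g=(hm+67*d+tm-86*d)/2
print(L,np.linalg.norm(t1-t2),np.linalg.norm(h1-h2),np.degrees(np.arctan2(d[1],d[0])),hm+67*d,tm-86*d)
e=Rt.T@(np.array([g[0],g[1],47])-p0);print('tool delta',e,e/300)
E
```

```text
152.3414459356186 36.57671302411387 32.52323848904017 94.62923677341408 [498.00944933 212.07990577  35.        ] [498.06259961 211.42350002  56.        ]
tool delta [7.53786592e+00 4.17092248e-02 1.21228587e+02] [2.51262197e-02 1.39030749e-04 4.04095288e-01]
```

step_arm([
  {"dx":0.025,"dy":0,"dz":0.1,"ax":0,"ay":0,"az":0,"gripper":0.75},
  {"dx":0,"dy":0,"dz":0.1,"ax":0,"ay":0,"az":-0.004,"gripper":0.75},
  {"dx":0,"dy":0,"dz":0.1,"ax":0,"ay":0,"az":0,"gripper":0.75},
  {"dx":0,"dy":0,"dz":0.07,"ax":0,"ay":0,"az":0,"gripper":0.75},
  {"dx":0,"dy":0,"dz":0.03,"ax":0,"ay":0,"az":0,"gripper":0.75},
  {"dx":0,"dy":0,"dz":0,"ax":0,"ay":0,"az":0,"gripper":0.75},
])

```text
clock: 3.28
eef_pos: [499.4, 212.0, 49.5]
tool_rot: [-3.141, -0.0, 1.65]
force: [0.5, 0.2, 0.7]
width: 64.5
gripper_force: 0.0
```

step_arm([
  {"dx":0,"dy":0,"dz":0,"ax":0,"ay":0,"az":0,"gripper":0.4},
  {"dx":0,"dy":0,"dz":0,"ax":0,"ay":0,"az":0,"gripper":0.3},
  {"dx":0,"dy":0,"dz":0,"ax":0,"ay":0,"az":0,"gripper":0.2},
  {"dx":0,"dy":0,"dz":0,"ax":0,"ay":0,"az":0,"gripper":0},
  {"dx":0,"dy":0,"dz":0,"ax":0,"ay":0,"az":0,"gripper":0},
  {"dx":0,"dy":0,"dz":0,"ax":0,"ay":0,"az":0,"gripper":0},
])

```text
clock: 4.03
eef_pos: [499.7, 212.3, 50.4]
tool_rot: [3.14, -0.001, 1.649]
force: [-1.2, -0.4, 6.8]
width: 33.4
gripper_force: 60.4
```

step_arm([
  {"dx":0,"dy":0,"dz":-0.02,"ax":0,"ay":0,"az":0,"gripper":0},
  {"dx":0,"dy":0,"dz":-0.05,"ax":0,"ay":0,"az":0,"gripper":0},
  {"dx":0,"dy":0,"dz":-0.08,"ax":0,"ay":0,"az":0,"gripper":0},
  {"dx":0,"dy":0,"dz":-0.08,"ax":0,"ay":0,"az":0,"gripper":0},
  {"dx":0,"dy":0,"dz":-0.08,"ax":0,"ay":0,"az":0,"gripper":0},
  {"dx":0,"dy":0,"dz":-0.04,"ax":0,"ay":0,"az":0,"gripper":0},
  {"dx":0,"dy":0,"dz":0,"ax":0,"ay":0,"az":0,"gripper":0},
])

```text
clock: 4.9
eef_pos: [499.6, 212.3, 155.2]
tool_rot: [3.14, -0.001, 1.649]
force: [-0.2, 0.4, -1.7]
width: 33.1
gripper_force: 59.8
```

```bash
python3 - <<'E'
from h import *
a=dict(np.load('pics/top0.npz'));W=cloud(a)
S=W[255:300,378:450].reshape(-1,3)
f=S[(S[:,2]>15)&(S[:,2]<70)&(S[:,1]>-140)&(abs(S[:,0]-475)<24)]
c=np.polyfit(f[:,0],f[:,1],1);print('face',len(f),np.degrees(np.arctan(c[0])),np.polyval(c,475))
f=S[(S[:,2]>90)&(S[:,2]<118)&(S[:,1]>-148)]
c=np.polyfit(f[:,0],f[:,1],1);print('plate',len(f),np.degrees(np.arctan(c[0])),np.polyval(c,475),f[:,0].min(),f[:,0].max())
t=S[(S[:,2]>72)]
for lo in range(-225,-130,15):
  q=t[(t[:,1]>lo)&(t[:,1]<lo+15)]; print(lo,q[:,0].min().round(1),q[:,0].max().round(1))
s=ctrl.read_state();print(s['eef_pos'],s['tool_rot'],s['force'],s['torque'])
im=grab('wrist','w2')
E
```

```text
face 150 -0.7287598309769187 -133.27546826984232
plate 87 -0.6564969051314826 -141.18238928479954 454.1056436813902 496.03878453788275
-225 447.5 501.5
-210 447.6 501.7
-195 447.7 501.8
-180 447.9 502.0
-165 448.0 502.1
-150 448.2 502.2
-135 448.0 502.6
[499.56004481 212.30157897 155.17368893] [ 3.14000152e+00 -7.12398827e-04  1.64878851e+00] [-0.23610508  0.39351906 -1.72928698] [-0.02595268  0.015366    0.02310405]
```

View pics/w2.png

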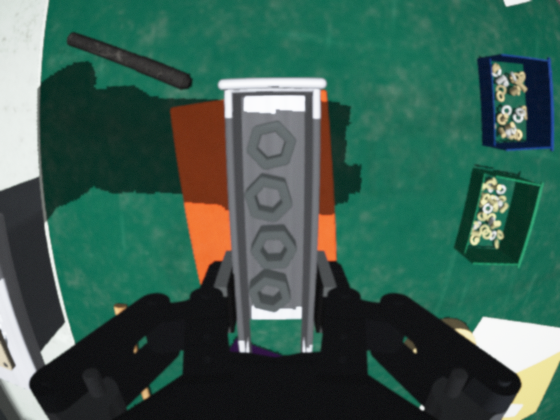

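Chute is held straight with all four nuts still in it. Carrying it level to the hopper with a gentle ramp.

step_arm([
  {"dx":0,"dy":0,"dz":0,"ax":0,"ay":0,"az":0.02,"gripper":0},
  {"dx":0,"dy":0,"dz":0,"ax":0,"ay":0,"az":0.02,"gripper":0},
  {"dx":-0.0167,"dy":0,"dz":0,"ax":0,"ay":0,"az":0.017,"gripper":0},
  {"dx":-0.0333,"dy":0,"dz":0,"ax":0,"ay":0,"az":0,"gripper":0},
  {"dx":-0.05,"dy":-0.0087,"dz":0,"ax":0,"ay":0,"az":0,"gripper":0},
  {"dx":-0.0667,"dy":-0.0087,"dz":0,"ax":0,"ay":0,"az":0,"gripper":0},
  {"dx":-0.0833,"dy":-0.0087,"dz":0,"ax":0,"ay":0,"az":0,"gripper":0},
  {"dx":-0.1,"dy":-0.0087,"dz":0,"ax":0,"ay":0,"az":0,"gripper":0},
  {"dx":-0.1,"dy":-0.0087,"dz":0,"ax":0,"ay":0,"az":0,"gripper":0},
  {"dx":-0.1,"dy":-0.0087,"dz":0,"ax":0,"ay":0,"az":0,"gripper":0},
  {"dx":-0.0833,"dy":-0.0087,"dz":0,"ax":0,"ay":0,"az":0,"gripper":0},
  {"dx":-0.0667,"dy":-0.0087,"dz":0,"ax":0,"ay":0,"az":0,"gripper":0},
  {"dx":-0.0533,"dy":0,"dz":0,"ax":0,"ay":0,"az":0,"gripper":0},
  {"dx":-0.04,"dy":0,"dz":0,"ax":0,"ay":0,"az":0,"gripper":0},
  {"dx":-0.0267,"dy":0,"dz":0,"ax":0,"ay":0,"az":0,"gripper":0},
  {"dx":-0.0167,"dy":0,"dz":0,"ax":0,"ay":0,"az":0,"gripper":0},
  {"dx":-0.01,"dy":0,"dz":0,"ax":0,"ay":0,"az":0,"gripper":0},
  {"dx":-0.0067,"dy":0,"dz":0,"ax":0,"ay":0,"az":0,"gripper":0},
  {"dx":0,"dy":0,"dz":0,"ax":0,"ay":0,"az":0,"gripper":0},
  {"dx":0,"dy":0,"dz":0,"ax":0,"ay":0,"az":0,"gripper":0},
])

```text
clock: 7.45
eef_pos: [475.5, -43.4, 154.3]
tool_rot: [-3.141, -0.0, 1.56]
force: [0.4, 0.8, -1.1]
width: 33.4
gripper_force: 59.8
```

```bash
cat >> h.py <<'E'
HT=np.array([-60.5,0,15.4])
def rep():
    s=ctrl.read_state(); Rt=R.from_euler('xyz',s['tool_rot']).as_matrix()
    x=Rt[:,0]
    print('t',s['clock'],'tcp',s['eef_pos'].round(1),'horn',(s['eef_pos']+Rt@HT).round(1),'yaw',np.degrees(np.arctan2(x[1],x[0])).round(2),'tilt',np.degrees(np.arcsin(x[2])).round(2),'F',s['force'].round(2),'w',s['width'],'q',s['qpos'].round(2))
E
python3 - <<'E'
from h import *
rep()
E
```

```text
t 7.45 tcp [475.5 -43.4 154.3] horn [ 474.8 -103.9  138.8] yaw 89.36 tilt 0.01 F [ 0.36  0.83 -1.15] w 33.35478916420832 q [-0.19  0.57  0.33  2.09 -0.34  0.53  0.37]
```

step_arm([
  {"dx":-0.0019,"dy":0.001,"dz":-0.007,"ax":0,"ay":0.0222,"az":0,"gripper":0},
  {"dx":-0.0019,"dy":0,"dz":-0.007,"ax":0,"ay":0.0222,"az":0,"gripper":0},
  {"dx":-0.0019,"dy":0,"dz":-0.007,"ax":0,"ay":0.0222,"az":0,"gripper":0},
  {"dx":-0.0019,"dy":0,"dz":-0.007,"ax":0,"ay":0.0222,"az":0,"gripper":0},
  {"dx":-0.0019,"dy":0,"dz":-0.007,"ax":0,"ay":0.0222,"az":0,"gripper":0},
  {"dx":-0.004,"dy":0,"dz":0.0229,"ax":0,"ay":0,"az":0,"gripper":0},
  {"dx":-0.004,"dy":0,"dz":0.0229,"ax":0,"ay":0,"az":0,"gripper":0},
  {"dx":-0.004,"dy":0,"dz":0.0229,"ax":0,"ay":0,"az":0,"gripper":0},
  {"dx":-0.004,"dy":0,"dz":0.0229,"ax":0,"ay":0,"az":0,"gripper":0},
  {"dx":-0.004,"dy":0,"dz":0.0229,"ax":0,"ay":0,"az":0,"gripper":0},
  {"dx":-0.004,"dy":0,"dz":0.0229,"ax":0,"ay":0,"az":0,"gripper":0},
  {"dx":0,"dy":0,"dz":0,"ax":0,"ay":0,"az":0,"gripper":0},
])

```text
clock: 8.95
eef_pos: [475.4, -47.2, 122.2]
tool_rot: [-3.14, -0.175, 1.559]
force: [-0.1, 0.5, -2.7]
width: 33.0
gripper_force: 59.8
```

```bash
python3 - <<'E'
from h import *
rep()
grab('side','s1');a=grab('top','t1')
c=cv2.imread('pics/s1.png')[180:330,120:300]; d=a['color'][220:330,350:460,::-1]
cv2.imwrite('pics/v1.png',np.hstack([cv2.resize(c,(480,400),interpolation=2),cv2.resize(d,(320,320),interpolation=2)[:400] if 0 else cv2.resize(d,(320,400),interpolation=2)]))
E
```

```text
t 8.95 tcp [475.4 -47.2 122.2] horn [ 474.7 -104.1   96.5] yaw 89.31 tilt 10.0 F [-0.14  0.46 -2.69] w 32.989115749635516 q [ 0.08  0.62  0.12  2.09 -0.51  0.52  0.62]
```

View pics/v1.png

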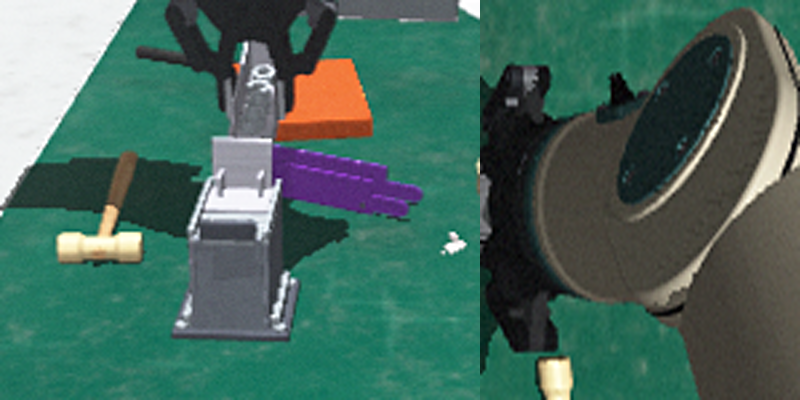

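step_arm([
  {"dx":-0.0131,"dy":0.0005,"dz":-0.0023,"ax":0,"ay":0,"az":0,"gripper":0},
  {"dx":-0.0131,"dy":0.0005,"dz":-0.0023,"ax":0,"ay":0,"az":0,"gripper":0},
  {"dx":-0.0131,"dy":0,"dz":-0.0023,"ax":0,"ay":0,"az":0,"gripper":0},
  {"dx":-0.0131,"dy":0,"dz":-0.0023,"ax":0,"ay":0,"az":0,"gripper":0},
  {"dx":-0.0131,"dy":0,"dz":-0.0023,"ax":0,"ay":0,"az":0,"gripper":0},
  {"dx":-0.0131,"dy":0,"dz":-0.0023,"ax":0,"ay":0,"az":0,"gripper":0},
  {"dx":-0.0066,"dy":0,"dz":-0.0012,"ax":0,"ay":0,"az":0,"gripper":0},
  {"dx":-0.0066,"dy":0,"dz":-0.0012,"ax":0,"ay":0,"az":0,"gripper":0},
  {"dx":-0.0066,"dy":0,"dz":-0.0012,"ax":0,"ay":0,"az":0,"gripper":0},
  {"dx":-0.0066,"dy":0,"dz":-0.0012,"ax":0,"ay":0,"az":0,"gripper":0},
  {"dx":-0.0066,"dy":0,"dz":-0.0012,"ax":0,"ay":0,"az":0,"gripper":0},
])

```text
clock: 10.42
eef_pos: [475.6, -80.4, 122.8]
tool_rot: [-3.141, -0.176, 1.56]
force: [0.7, 2.9, -1.9]
width: 32.9
gripper_force: 59.8
```

```bash
python3 - <<'E'
from h import *
rep()
E
```

```text
t 10.425 tcp [475.6 -80.4 122.8] horn [ 474.9 -137.2   97.1] yaw 89.37 tilt 10.07 F [ 0.66  2.87 -1.91] w 32.86005178675791 q [ 0.14  0.63  0.13  2.07 -0.49  0.54  0.67]
```

step_arm([
  {"dx":-0.0098,"dy":0,"dz":-0.0017,"ax":0,"ay":0,"az":0,"gripper":0},
  {"dx":-0.0098,"dy":0,"dz":-0.0017,"ax":0,"ay":0,"az":0,"gripper":0},
  {"dx":-0.0098,"dy":0,"dz":-0.0017,"ax":0,"ay":0,"az":0,"gripper":0},
  {"dx":-0.0098,"dy":0,"dz":-0.0017,"ax":0,"ay":0,"az":0,"gripper":0},
  {"dx":-0.0098,"dy":0,"dz":-0.0017,"ax":0,"ay":0,"az":0,"gripper":0},
  {"dx":-0.0098,"dy":0,"dz":-0.0017,"ax":0,"ay":0,"az":0,"gripper":0},
  {"dx":-0.0098,"dy":0,"dz":-0.0017,"ax":0,"ay":0,"az":0,"gripper":0},
  {"dx":-0.0098,"dy":0,"dz":-0.0017,"ax":0,"ay":0,"az":0,"gripper":0},
  {"dx":-0.0098,"dy":0,"dz":-0.0017,"ax":0,"ay":0,"az":0,"gripper":0},
  {"dx":-0.0049,"dy":0,"dz":-0.0009,"ax":0,"ay":0,"az":0,"gripper":0},
  {"dx":-0.0049,"dy":0,"dz":-0.0009,"ax":0,"ay":0,"az":0,"gripper":0},
  {"dx":-0.0049,"dy":0,"dz":-0.0009,"ax":0,"ay":0,"az":0,"gripper":0},
  {"dx":0,"dy":0,"dz":0,"ax":0,"ay":0,"az":0,"gripper":0},
])

```text
clock: 12.05
eef_pos: [475.2, -112.6, 122.7]
tool_rot: [-3.141, -0.174, 1.559]
force: [0.1, 3.3, -1.9]
width: 33.2
gripper_force: 59.8
```

```bash
python3 - <<'E'
from h import *
rep()
E
```

```text
t 12.05 tcp [ 475.2 -112.6  122.7] horn [ 474.5 -169.5   97. ] yaw 89.32 tilt 9.99 F [ 0.11  3.28 -1.86] w 33.21893498936949 q [ 0.2   0.64  0.13  2.04 -0.47  0.57  0.71]
```

step_arm([
  {"dx":-0.0033,"dy":0.001,"dz":-0.0006,"ax":0,"ay":0,"az":0,"gripper":0},
  {"dx":-0.0033,"dy":0,"dz":-0.0006,"ax":0,"ay":0,"az":0,"gripper":0},
  {"dx":-0.0033,"dy":0,"dz":-0.0006,"ax":0,"ay":0,"az":0,"gripper":0},
  {"dx":0,"dy":0,"dz":0,"ax":0,"ay":0,"az":0,"gripper":0},
])

```text
clock: 12.55
eef_pos: [475.2, -114.4, 122.8]
tool_rot: [-3.141, -0.176, 1.56]
force: [-0.8, 6.2, -0.6]
width: 33.0
gripper_force: 59.7
```

step_arm([
  {"dx":-0.0033,"dy":0,"dz":-0.0006,"ax":0,"ay":0,"az":0,"gripper":0},
  {"dx":0,"dy":0,"dz":0,"ax":0,"ay":0,"az":0,"gripper":0},
])

```text
clock: 12.8
eef_pos: [475.1, -114.5, 122.8]
tool_rot: [-3.14, -0.178, 1.56]
force: [-0.5, 9.6, 0.3]
width: 33.5
gripper_force: 59.8
```

step_arm([
  {"dx":-0.0019,"dy":0,"dz":-0.007,"ax":0,"ay":0.0222,"az":0,"gripper":0},
  {"dx":-0.0019,"dy":0,"dz":-0.007,"ax":0,"ay":0.0222,"az":0,"gripper":0},
  {"dx":0,"dy":0,"dz":0,"ax":0,"ay":0,"az":0,"gripper":0},
])

```text
clock: 13.18
eef_pos: [475.2, -116.6, 126.7]
tool_rot: [-3.14, -0.248, 1.559]
force: [1.3, 8.3, -2.8]
width: 33.0
gripper_force: 59.8
```

```bash
python3 - <<'E'
from h import *
rep()
E
```

```text
t 13.175 tcp [ 475.2 -116.6  126.7] horn [ 474.6 -171.5   96.9] yaw 89.34 tilt 14.23 F [ 1.35  8.27 -2.76] w 32.97573738684954 q [ 0.28  0.65  0.09  2.02 -0.5   0.63  0.77]
```

step_arm([
  {"dx":-0.0027,"dy":0.0005,"dz":-0.0072,"ax":0,"ay":0.0222,"az":0,"gripper":0},
  {"dx":-0.0027,"dy":0.0005,"dz":-0.0072,"ax":0,"ay":0.0222,"az":0,"gripper":0},
  {"dx":-0.0019,"dy":0,"dz":-0.007,"ax":0,"ay":0.0222,"az":0,"gripper":0},
  {"dx":0,"dy":0,"dz":0,"ax":0,"ay":0,"az":0,"gripper":0},
])

```text
clock: 13.68
eef_pos: [474.7, -120.2, 132.3]
tool_rot: [-3.139, -0.354, 1.559]
force: [-1.5, 9.1, -1.3]
width: 33.1
gripper_force: 60.2
```

```bash
python3 - <<'E'
from h import *
rep()
E
```

```text
t 13.675 tcp [ 474.7 -120.2  132.3] horn [ 474.  -171.6   96.8] yaw 89.31 tilt 20.28 F [-1.51  9.07 -1.34] w 33.13632267051177 q [ 0.38  0.67  0.03  1.98 -0.54  0.72  0.85]
```

step_arm([
  {"dx":-0.0027,"dy":0.001,"dz":-0.0073,"ax":0,"ay":0.0222,"az":0,"gripper":0},
  {"dx":-0.0027,"dy":0.001,"dz":-0.0073,"ax":0,"ay":0.0222,"az":0,"gripper":0},
  {"dx":-0.0019,"dy":0,"dz":-0.007,"ax":0,"ay":0.0222,"az":0,"gripper":0},
  {"dx":0,"dy":0,"dz":0,"ax":0,"ay":0,"az":0,"gripper":0},
])

```text
clock: 14.18
eef_pos: [475.0, -124.7, 137.3]
tool_rot: [-3.138, -0.459, 1.558]
force: [-0.4, 8.8, -2.7]
width: 33.4
gripper_force: 60.0
```

```bash
python3 - <<'E'
from h import *
rep()
E
```

```text
t 14.175 tcp [ 475.  -124.7  137.3] horn [ 474.4 -172.2   96.7] yaw 89.29 tilt 26.28 F [-0.39  8.8  -2.75] w 33.374453915825505 q [ 0.47  0.7  -0.01  1.93 -0.57  0.81  0.91]
```

step_arm([
  {"dx":-0.0033,"dy":0.0005,"dz":-0.0076,"ax":0,"ay":0.0222,"az":0,"gripper":0},
  {"dx":-0.0033,"dy":0,"dz":-0.0076,"ax":0,"ay":0.0222,"az":0,"gripper":0},
  {"dx":-0.0019,"dy":0,"dz":-0.007,"ax":0,"ay":0.0222,"az":0,"gripper":0},
  {"dx":0,"dy":0,"dz":0,"ax":0,"ay":0,"az":0,"gripper":0},
  {"dx":0,"dy":0,"dz":0,"ax":0,"ay":0,"az":0,"gripper":0},
])

```text
clock: 14.8
eef_pos: [475.2, -130.3, 141.9]
tool_rot: [-3.138, -0.562, 1.559]
force: [-0.8, 8.1, -2.9]
width: 33.0
gripper_force: 60.1
```

```bash
python3 - <<'E'
from h import *
rep()
grab('wrist','w3');a=grab('side','s3')
c=a['color'][150:310,120:300,::-1]
cv2.imwrite('pics/v3.png',np.hstack([cv2.resize(cv2.imread('pics/w3.png')[40:400,120:420],(400,480)),cv2.resize(c,(400,480),interpolation=2)]))
E
```

```text
t 14.8 tcp [ 475.2 -130.3  141.9] horn [ 474.6 -173.3   96.6] yaw 89.31 tilt 32.19 F [-0.84  8.11 -2.89] w 33.03183743751251 q [ 0.55  0.73 -0.05  1.89 -0.59  0.91  0.96]
```

View pics/v3.png

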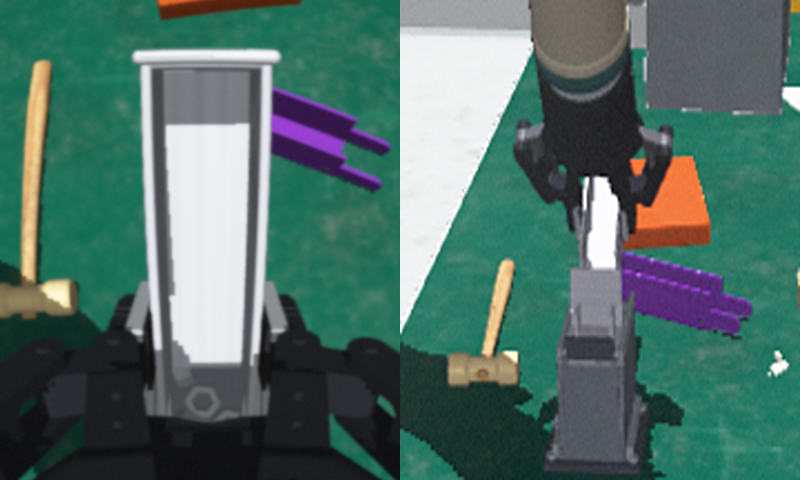

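The wrist view shows the trough mostly empty. Nuts still sit near its lower end at crop (203,400), so I'll press slightly more and wait.

step_arm([
  {"dx":-0.0023,"dy":0,"dz":-0.0014,"ax":0,"ay":0,"az":0,"gripper":0},
  {"dx":0,"dy":0,"dz":0,"ax":0,"ay":0,"az":0,"gripper":0},
  {"dx":0,"dy":0,"dz":0,"ax":0,"ay":0,"az":0,"gripper":0},
  {"dx":0,"dy":0,"dz":0,"ax":0,"ay":0,"az":0,"gripper":0},
  {"dx":0,"dy":0,"dz":0,"ax":0,"ay":0,"az":0,"gripper":0},
  {"dx":0,"dy":0,"dz":0,"ax":0,"ay":0,"az":0,"gripper":0},
])

```text
clock: 15.65
eef_pos: [475.2, -130.6, 142.1]
tool_rot: [-3.138, -0.562, 1.559]
force: [0.1, 8.2, -2.1]
width: 33.3
gripper_force: 60.2
```

```bash
python3 - <<'E'
from h import *
rep()
grab('wrist','w4')
cv2.imwrite('pics/v4.png',cv2.resize(cv2.imread('pics/w4.png')[180:400,180:380],None,fx=2.7,fy=2.7,interpolation=2))
E
```

```text
t 15.65 tcp [ 475.2 -130.6  142.1] horn [ 474.6 -173.6   96.8] yaw 89.34 tilt 32.22 F [ 0.12  8.16 -2.13] w 33.26104529275209 q [ 0.55  0.73 -0.04  1.89 -0.59  0.91  0.96]
```

View pics/v4.png

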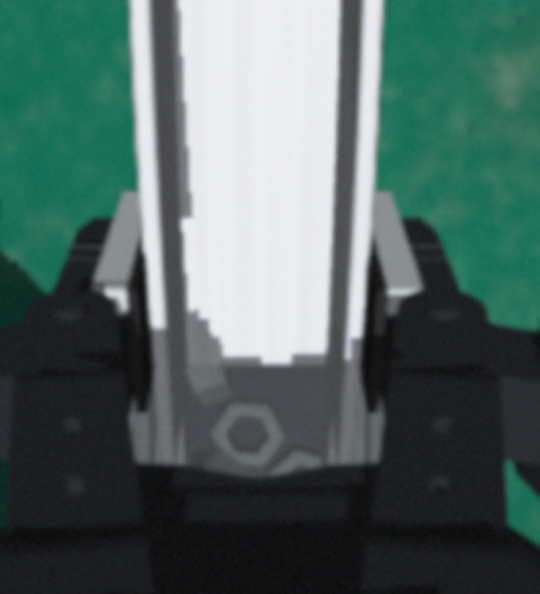

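```bash
python3 - <<'E'
from h import *
a=dict(np.load('pics/w4.npz'));T=a['T_tool_cam']
for n,u,v in(('flat',247,433),('edge',205,370),('low',300,460),('shadow end',275,360)):
    u=180+u/2.7;v=180+v/2.7
    x,y=u-a['cx'],v-a['cy'];r=np.hypot(x,y);t=r/a['fx'];d=T[:3,:3]@np.array([x/r*np.sin(t),y/r*np.sin(t),np.cos(t)]);o=T[:3,3]
    for z in(15.4,25.4): print(n,z,(o+(z-o[2])/d[2]*d).round(1))
    q=T[:3,:3]@np.array([x/r*np.sin(t),y/r*np.sin(t),np.cos(t)])
    k=int(round(v)),int(round(u)); print('   range pt',(o+q/np.cos(t)*a['range_z'][k]).round(1))
E
```

```text
flat 15.4 [-40.5  -2.   15.4]
flat 25.4 [-49.   -2.1  25.4]
   range pt [-100.3   -2.8   85.8]
edge 15.4 [-24.7  -9.8  15.4]
edge 25.4 [-32.1 -10.5  25.4]
   range pt [-71.7 -14.2  79.4]
low 15.4 [-48.    8.7  15.4]
low 25.4 [-57.    9.3  25.4]
   range pt [-100.2   12.6   73.2]
shadow end 15.4 [-22.3   3.3  15.4]
shadow end 25.4 [-29.5   3.6  25.4]
   range pt [-31.    3.7  27.5]
```

The range readings put those nuts at z≈16–37 inside the hopper (world y about -150 to -170), so the chute floor is empty. A short firmer press, then retreat.

step_arm([
  {"dx":-0.0028,"dy":0,"dz":-0.0018,"ax":0,"ay":0,"az":0,"gripper":0},
  {"dx":0,"dy":0,"dz":0,"ax":0,"ay":0,"az":0,"gripper":0},
  {"dx":0,"dy":0,"dz":0,"ax":0,"ay":0,"az":0,"gripper":0},
  {"dx":0,"dy":0,"dz":0,"ax":0,"ay":0,"az":0,"gripper":0},
])

```text
clock: 16.2
eef_pos: [475.2, -130.9, 142.3]
tool_rot: [-3.138, -0.564, 1.56]
force: [-0.5, 10.1, -1.0]
width: 33.6
gripper_force: 60.1
```

step_arm([
  {"dx":-0.0014,"dy":0,"dz":-0.0009,"ax":0,"ay":0,"az":0,"gripper":0},
  {"dx":0,"dy":0,"dz":0,"ax":0,"ay":0,"az":0,"gripper":0},
  {"dx":0,"dy":0,"dz":0,"ax":0,"ay":0,"az":0,"gripper":0},
  {"dx":0,"dy":0,"dz":0,"ax":0,"ay":0,"az":0,"gripper":0},
])

```text
clock: 16.7
eef_pos: [475.1, -131.0, 142.4]
tool_rot: [-3.138, -0.564, 1.56]
force: [-0.3, 9.0, -2.3]
width: 32.9
gripper_force: 60.1
```

```bash
python3 - <<'E'
from h import *
rep()
a=grab('wrist','w5');T=a['T_tool_cam'];s=ctrl.read_state();Rt=R.from_euler('xyz',s['tool_rot']).as_matrix()
v,u=np.mgrid[:420,:560];x=u-a['cx'];y=v-a['cy'];r=np.hypot(x,y)+1e-9;t=r/a['fx']
d=np.stack([x/r*np.tan(t),y/r*np.tan(t),np.ones_like(t)],-1)*a['range_z'][...,None]
W=(d@T[:3,:3].T+T[:3,3])@Rt.T+s['eef_pos']
m=np.zeros((420,560),bool);m[290:355,240:312]=1;m&=a['range_z']>0
p=W[m];k=(p[:,2]<75)&(p[:,2]>5);p=p[k];print(len(p))
# height map 4 mm cells
for X in range(456,496,4):
  print(X,[ (int(np.median(q)) if len(q) else -1) for Y in range(-184,-128,4) for q in [p[(abs(p[:,0]-X)<2)&(abs(p[:,1]-Y)<2)][:,2]]])
c=a['color'][270:360,225:325,::-1]; cv2.imwrite('pics/v5.png',cv2.resize(cv2.convertScaleAbs(c,alpha=1.8),None,fx=6,fy=6,interpolation=2))
E
```

```text
t 16.7 tcp [ 475.1 -131.   142.4] horn [ 474.6 -173.9   97. ] yaw 89.38 tilt 32.33 F [-0.28  8.99 -2.28] w 32.891276389573555 q [ 0.55  0.73 -0.04  1.89 -0.59  0.91  0.97]
2006
456 [-1, -1, 29, 16, 16, 16, 16, 16, 35, 35, -1, -1, -1, -1]
460 [-1, -1, 33, 17, 16, 16, 16, 32, 35, 35, -1, -1, -1, -1]
464 [-1, 33, 32, 27, 26, 25, 16, 30, 34, 34, -1, -1, -1, -1]
468 [-1, 32, 30, 20, 16, 26, 25, 17, 16, 16, -1, -1, -1, -1]
472 [-1, 16, 26, 16, 16, 16, 25, 16, 16, 16, -1, -1, -1, -1]
476 [-1, 16, 25, 25, 16, 26, 25, 16, 16, 16, -1, -1, -1, -1]
480 [-1, 25, 17, 25, 26, 25, 16, 16, 15, 16, -1, -1, -1, -1]
484 [-1, 25, 26, 16, 16, 16, 15, 16, 16, 16, -1, -1, -1, -1]
488 [-1, 16, 26, 16, 16, 16, 16, 16, 16, 16, -1, -1, -1, -1]
492 [-1, 26, 24, 16, 16, 16, 16, 16, 16, 16, -1, -1, -1, -1]
```

View pics/v5.png

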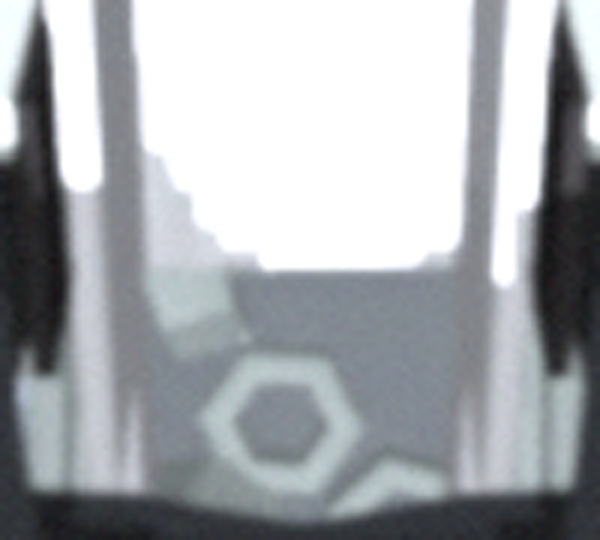

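All four nuts are visible on the hopper floor: two flat and two on edge (tops at 25–35 mm). Retreating.

step_arm([
  {"dx":0.0226,"dy":0,"dz":0.0141,"ax":0,"ay":0,"az":0,"gripper":0},
  {"dx":0.0226,"dy":0,"dz":0.0141,"ax":0,"ay":0,"az":0,"gripper":0},
  {"dx":0.0226,"dy":0,"dz":0.0141,"ax":0,"ay":0,"az":0,"gripper":0},
  {"dx":0.0226,"dy":0,"dz":0.0141,"ax":0,"ay":0,"az":0,"gripper":0},
  {"dx":0.0226,"dy":0,"dz":0.0141,"ax":0,"ay":0,"az":0,"gripper":0},
  {"dx":0.034,"dy":0,"dz":0.0212,"ax":0,"ay":0,"az":0,"gripper":0},
  {"dx":0.034,"dy":0,"dz":0.0212,"ax":0,"ay":0,"az":0,"gripper":0},
  {"dx":0.034,"dy":0,"dz":0.0212,"ax":0,"ay":0,"az":0,"gripper":0},
  {"dx":0.05,"dy":0,"dz":0,"ax":0,"ay":-0.06,"az":0,"gripper":0},
  {"dx":0.05,"dy":0,"dz":0,"ax":0,"ay":-0.06,"az":0,"gripper":0},
  {"dx":0.05,"dy":0,"dz":0,"ax":0,"ay":-0.06,"az":0,"gripper":0},
  {"dx":0.05,"dy":0,"dz":0,"ax":0,"ay":-0.06,"az":0,"gripper":0},
  {"dx":0.05,"dy":0,"dz":0,"ax":0,"ay":-0.06,"az":0,"gripper":0},
  {"dx":0.05,"dy":0,"dz":0,"ax":0,"ay":-0.06,"az":0,"gripper":0},
  {"dx":0,"dy":0,"dz":0,"ax":0,"ay":0,"az":0,"gripper":0},
])

```text
clock: 18.62
eef_pos: [477.8, 31.4, 170.2]
tool_rot: [-3.141, 0.006, 1.569]
force: [-0.6, -0.9, -1.5]
width: 32.8
gripper_force: 60.8
```

```bash
python3 - <<'E'
from h import *
rep()
E
```

```text
t 18.625 tcp [477.8  31.4 170.2] horn [477.7 -29.2 155.1] yaw 89.92 tilt -0.35 F [-0.59 -0.86 -1.5 ] w 32.80025258729125 q [-0.35  0.54  0.33  2.07 -0.3   0.57  0.18]
```

step_arm([
  {"dx":0.09,"dy":0.007,"dz":0,"ax":0,"ay":0.004,"az":-0.026,"gripper":0},
  {"dx":0.1,"dy":0.008,"dz":0,"ax":0,"ay":0,"az":-0.026,"gripper":0},
  {"dx":0.1,"dy":0,"dz":0,"ax":0,"ay":0,"az":0,"gripper":0},
  {"dx":0.1,"dy":0.02,"dz":0,"ax":0,"ay":0,"az":0,"gripper":0},
  {"dx":0.1,"dy":0.02,"dz":0,"ax":0,"ay":0,"az":0,"gripper":0},
  {"dx":0.1,"dy":0.02,"dz":0,"ax":0,"ay":0,"az":0,"gripper":0},
  {"dx":0,"dy":0,"dz":0.06,"ax":0,"ay":0,"az":0,"gripper":0},
  {"dx":0,"dy":0,"dz":0.08,"ax":0,"ay":0,"az":0,"gripper":0},
  {"dx":0,"dy":0,"dz":0.08,"ax":0,"ay":0,"az":0,"gripper":0},
  {"dx":0,"dy":0,"dz":0.08,"ax":0,"ay":0,"az":0,"gripper":0},
  {"dx":0,"dy":0,"dz":0.06,"ax":0,"ay":0,"az":0,"gripper":0},
  {"dx":0,"dy":0,"dz":0,"ax":0,"ay":0,"az":0,"gripper":0},
  {"dx":0,"dy":0,"dz":0,"ax":0,"ay":0,"az":0,"gripper":0},
])

```text
clock: 20.25
eef_pos: [492.3, 203.0, 62.4]
tool_rot: [3.141, 0.001, 1.639]
force: [-0.1, -0.2, -2.0]
width: 33.0
gripper_force: 60.8
```

```bash
python3 - <<'E'
from h import *
rep()
E
```

```text
t 20.25 tcp [492.3 203.   62.4] horn [496.4 142.6  47.1] yaw 93.92 tilt -0.04 F [-0.09 -0.23 -2.  ] w 32.984646459384784 q [-0.59  0.77  0.22  1.99 -0.39  0.42 -0.  ]
```

step_arm([
  {"dx":0,"dy":0,"dz":0.015,"ax":0,"ay":0,"az":0,"gripper":0},
  {"dx":0,"dy":0,"dz":0.01,"ax":0,"ay":0,"az":0,"gripper":0},
  {"dx":0,"dy":0,"dz":0.006,"ax":0,"ay":0,"az":0,"gripper":0},
  {"dx":0,"dy":0,"dz":0.004,"ax":0,"ay":0,"az":0,"gripper":0},
  {"dx":0,"dy":0,"dz":0.003,"ax":0,"ay":0,"az":0,"gripper":0},
  {"dx":0,"dy":0,"dz":0,"ax":0,"ay":0,"az":0,"gripper":0},
])

```text
clock: 21.0
eef_pos: [491.7, 203.9, 51.4]
tool_rot: [-3.142, 0.0, 1.641]
force: [-1.5, 0.0, 7.8]
width: 33.6
gripper_force: 62.2
```

step_arm([
  {"dx":0,"dy":0,"dz":0,"ax":0,"ay":0,"az":0,"gripper":0.5},
  {"dx":0,"dy":0,"dz":0,"ax":0,"ay":0,"az":0,"gripper":0.6},
  {"dx":0,"dy":0,"dz":0,"ax":0,"ay":0,"az":0,"gripper":0.7},
  {"dx":0,"dy":0,"dz":0,"ax":0,"ay":0,"az":0,"gripper":0.7},
  {"dx":0,"dy":0,"dz":0,"ax":0,"ay":0,"az":0,"gripper":0.7},
  {"dx":0,"dy":0,"dz":-0.04,"ax":0,"ay":0,"az":0,"gripper":0.7},
  {"dx":0,"dy":0,"dz":-0.1,"ax":0,"ay":0,"az":0,"gripper":0.7},
  {"dx":0,"dy":0,"dz":-0.15,"ax":0,"ay":0,"az":0,"gripper":0.7},
  {"dx":0,"dy":0,"dz":-0.15,"ax":0,"ay":0,"az":0,"gripper":0.7},
  {"dx":0,"dy":0,"dz":0,"ax":0,"ay":0,"az":0,"gripper":0.7},
])

```text
clock: 22.25
eef_pos: [494.0, 204.5, 186.5]
tool_rot: [3.134, -0.002, 1.641]
force: [-1.1, -0.1, 0.2]
width: 59.6
gripper_force: 0.0
```

```bash
python3 - <<'E'
from h import *
rep(); a=grab('wrist','w6')
E
```

```text
t 22.25 tcp [494.  204.5 186.5] horn [498.4 144.2 171. ] yaw 94.0 tilt 0.1 F [-1.06 -0.11  0.25] w 59.56051725381327 q [-0.68  0.58  0.35  1.92 -0.3   0.69 -0.08]
```

View pics/w6.png

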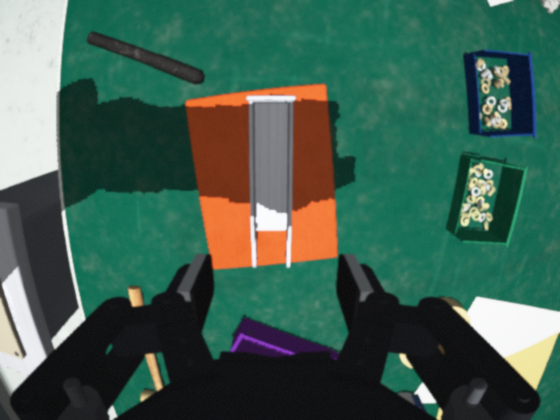

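The empty chute lies flat on the riser: tail at (271,98), horns at (254,266) and (290,266). Handing in.

```bash
python3 -c "
from cell import ctrl
print(ctrl.finish_job())"
```

```text
the job is handed in; nothing more can be done
None
```

The job is handed in (no verdict came back): all four nuts seen inside the hopper, about 8–10 N measured on the shutter at over 24° of tip, and the empty chute back flat on its riser and released at 22 s.

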